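# Isolate the power dock, eject the finned module and lay it in the service tray

### The arm

A 7-joint arm with a two-finger parallel gripper is mounted at the origin on the work surface. World frame = base frame: x ahead of the robot, y to its left, z up, the work surface at z = 0. Lengths are in m, angles in rad, forces in N, time in s.
With the tool pointing down it reaches from about 0.4 to 0.85 m from the base axis. Payload 10.4 kg.
Tool frame: the origin (TCP) lies at the centre of the arm's flange, where the gripper is bolted on; the fingertips stand 173 mm ahead of it and the grasp point (between the pads) lies 155 mm ahead of it; z points along the fingers, y is the line along which they close (so a half turn about z gives the same grasp; the last joint's range is limited). The gripper opens to 85 mm and grips with 20 to 120 N. Pads are 22 mm wide; open, the fingers measure 114 mm over their backs; the gripper's body (76 mm by 85 mm) begins 54 mm behind the grasp point. The pads swing forward as they close: fully open they stand 13 mm farther back than shut.
Start: joints at [-1.133, 0.332, -0.065, 1.46, 0.022, 1.35, -0.088], TCP at [0.278, 0.56, 0.405] pointing down, gripper open.
Joint ranges: [-2.6, 2.6], [-0.5, 2.12], [-1.47, 1.34], [0.16, 2.42], [-1.27, 4.41], [0.06, 2.06], [-2.6, 2.6]. Speed limits (rad/s): [2.22, 2.22, 2.79, 2.79, 3.14, 3.14, 3.14].

### API

Orientations are given as a unit quaternion [x, y, z, w].
In Python, from workcell import manip, viewer, finder gives the robot as it stands.
- The arm moves only by the tool arm_command, never from a script. Its argument "plan" is a list of rows, each an object with "dp": the shift along the tool's x, y, z in mm, a list of three; "spin": the turn about the tool's z in rad. A call has 1 to 5 rows; each row shifts and turns the commanded pose from where the row before left it, along the tool's axes as they then stand; what a row does not reach is not made up. A row lasts 1/10 s, in which the tool goes at most 50 mm and 8.59 degrees, less where a joint would pass 70% of its speed; a pose out of reach is approached as far as the arm can. A call is refused whole if a number of a shift passes 50 or a number of a turn 0.15, either way. A call with a gripper value outside its range is refused whole. "grip" is the closure, from -1 (fully open) to 1 (shut), set as the call begins (left out, the last holds). The fingers move at their own pace and stop on an object; "newtons" is the grip in N (left out, the last holds). Time passes only in rows, so rows that do not move let the fingers close. It gives the time, the measured TCP pose, the force, the opening and the grip force at its end, in the units of the state.
- manip.get_obs(): the state, without advancing time (a new reading comes with each control period).
- viewer.camera(name): name is "side" or "top" or "wrist"; returns the picture (420x560x3 uint8, blue, green, red); there is no depth.
- viewer.camera_params(name): a dict with "vertical_fov" (degrees; the focal length in pixels is half the picture's height over the tangent of half this angle, whatever the lens; pixels are square), "cx", "cy" (the principal point, pixels), "R" (3x3) and "t" (3): a world point X has camera coordinates R X + t; the wrist camera has in their place "T_tool_cam" (4x4, takes a point from camera to tool coordinates, whose origin is the TCP and whose axes are the flange's). Camera axes: x right, y down, z forward; pixel columns grow to the right and rows downward; lengths in m; the calibration is good to about 2 mm. A picture is of the moment at which its call begins: read the wrist's pose just before it. camera_params takes no time and is no camera call.
- manip.hand_in(): hands the job in; it is judged then, once.
Trained networks look in the newest picture that a camera, given by its name, has taken for a name from the list of things; names that differ only in an ending like _2 or _b are one class to them, and where a whole thing is asked for, a point or a joint stands for the part that bears it (a point fixed in the world has none). Each returns a list of dicts, best first, with "score" (0 to 1); they miss things now and then, are a little off and sometimes report something else, mostly with a low value. They report only what shows in the picture. A call takes as long as a camera call. They do not tell look-alikes from the thing itself.
- finder.find_in(camera, thing): "position" ([x, y, z] in m, in world coordinates, good to about 4 mm: the middle of the surface that is visible of it).
The state is a dict: "clock": time; "joint_pos": joint angles; "joint_velocities": joint speeds; "tau": joint torques, N m; "position": TCP position; "ee_rot": TCP orientation; "ft_force": force on the tool from outside, world axes, zero at the start; "torque": the same for the moment, N m; "grip_width": opening from 0.0 (shut) to 1.0 (fully open); "grasp_force": force on a finger pad.
Only numpy, scipy, OpenCV 4.12 (cv2) and the standard library are available. Lean on these libraries where they do the work, as an engineer would, in place of code of your own. Each camera call takes 0.05 s, during which the arm holds its last target. There are 200 camera calls.

### The job

Switch the dock's power off at the bench isolator, then push the spring ejector behind the finned power module fully forward to free it, draw it out and lay it down gently, fins up, on the foam pad in the service tray. Leave the isolator off, let the ejector spring back home, leave the module with the round fan grille in its bay, and do not disturb the other things on the bench.

Things in the scene. Friction and masses are not known exactly. Their poses are not given: they have to be found in the camera images.
- dock: Two-bay power dock, black sheet steel, fixed to the bench. Origin: centre of its underside, z up. Bays open to -x; centre lines y = +0.035 (bay a) and -0.035 (bay b). Base plate 12 mm thick, 150 wide, x -0.062 to 0.106. Bay walls x -0.060 to 0.100, 64 high. Rear plate x 0.100 to 0.106, 58 high; spring barrels behind it to x 0.164, 48 high. A side leaf-spring detent holds each module.
- mouth_a (a point): Middle of bay a's mouth (dock x -0.060, y 0.035) on the bay floor, 12 mm above the bench; dock axes, -x is out. Bay 64 mm wide; a 44 wide, 12 high landing tongue runs 33 mm out from it. Inward lips on the wall tops (underside 60.5 mm above the bench, back to dock x 0.060, 4 mm over each module edge) stop lifting: draw a module out level until its rear is past the mouth.
- mouth_b (a point): Middle of bay b's mouth (dock x -0.060, y -0.035); the same as mouth_a.
- module: The wanted finned power module: aluminium box 130 (x) x 58 (y) x 46 (z) mm, 0.3 to 0.62 kg, six straight fins 10 mm high along its top within 22 mm of the centre line. Origin: centre of underside (mass centred); front -x. Home in either bay: dock x 0, y +-0.035, z 0.012, same axes, front 5 mm proud of the walls. Flat sides with a 2 mm rib at x 0.030; grip the 58 mm width ahead of it.
- spare: The module that stays in the other bay: same box of 130 x 58 x 46 mm, but with a round fan grille on a flat top. Origin: centre of its underside.
- ejector_a (a joint): Spring ejector slide of bay a, in m: 0 home, 0.058 fully pushed towards the mouth (dock -x). Its block stands 3 mm behind a seated module and pushes it ahead; full travel leaves the module 55 mm out, at dock x -0.055, where it stays. Return spring 2.7 N at home, 8 N at full travel; 10 to 20 N with a module. Springs home by itself when let go.
- ejector_b (a joint): Spring ejector slide of bay b, the same as ejector_a.
- ejector_a_tab (a point): Upright black thumb tab of ejector a, 32 mm wide (dock y), 10 thick (dock x), free from 50 mm up to its top 104 mm above the bench. This point is its middle, 90 mm above the bench, at dock x 0.078 when home; dock axes; moves with the slide. Push it from behind (its +x side) with shut fingers, tips 65 mm or more above the bench, or pinch it.
- ejector_b_tab (a point): Thumb tab of ejector b, the same shape.
- isolator (a joint): Rotary handle of the bench isolator, rad, growing anticlockwise seen from above: 0 = on (start), 1.571 = off. It snaps to the nearer end (detent torque 0.15 N m at the ends, none half-way): turn it a quarter turn anticlockwise to switch off.
- isolator_grip (a point): Middle of the isolator's black bar handle, 84 mm above the bench, on its vertical turning axis; turns with it. The bar runs along this point's x, 66 mm long, 16 wide, from 67 to 95 mm above the bench; a white line marks its +x end. Below: fixed grey housing 90 x 90 mm, 60 high. On, the white line points at the housing's cable gland; off, it stands a quarter turn anticlockwise.
- tray: Grey service tray fixed to the bench, outside 172 (x) x 226 (y) x 20 (z) mm, walls and floor 4 mm. A full-height divider along x makes two halves of 164 x 107 mm, centred at y +0.055 and -0.055. Origin: centre of its underside.
- pad: Dark foam pad, 150 (x) x 96 (y) x 6 (z) mm, fixed in either half of the tray, tray axes, nearly filling it. Origin: centre of its underside, 4 mm above the bench. The finned module fits on it lengthwise, either way round.
- fan: Loose black axial fan, 80 x 80 x 25 mm, lying in the tray's other half. Origin: centre of its underside.
- tin: Round white tin, 114 mm across, 66 mm high, standing. Origin: centre of its underside.
- bottle: Clear solvent bottle with black cap, 64 mm across, 190 mm high, standing. Origin: centre of its underside.
- vase: Printed orange vase, 68 mm across at most, 115 mm high, standing. Origin: centre of its underside.
- scraper: Print scraper lying flat, 160 mm long. Origin: on its underside near its middle; long axis x.
- spool: Small filament spool lying flat, 160 mm across, 62 mm high. Origin: centre of its underside.
- caliper: Digital caliper lying flat, about 190 mm long (x), 11 mm high. Origin: on its underside near its middle.
Mind the look-alikes: they are no part of the job. Leave any green or yellow look-alike of the module alone.

How it is judged:
On the way, in this order (a step that is already met when the one before it is completed fails the run):
1. the isolator is turned off while the finned module is still home in its bay (value of joint isolator above 1.42 rad and x of module in the frame of dock above -0.01 m), for 0.2 s.
2. an ejector slide is pushed fully forward (50 mm or more) with the finned module pushed 45 mm or more out of its bay ahead of it (((value of joint ejector_a above 0.05 m and x of module in the frame of dock between -0.075 and -0.045 m) or (value of joint ejector_b above 0.05 m and x of module in the frame of dock between -0.075 and -0.045 m))), for 0.1 s.
At the end, for the whole second after the job is handed in: Isolator off (within 0.15 rad); both ejectors home (within 6 mm); finned module flat on the pad, fins up (tilt under 0.08 rad, within 20 mm lengthwise and 28 mm across of the pad centre, underside 3 mm below to 4 mm above its top), at rest; grille module still home (12 mm) (value of joint isolator above 1.42 rad and value of joint each of ejector_a, ejector_b below 0.006 m and x of module in the frame of pad between -0.02 and 0.02 m and y of module in the frame of pad between -0.028 and 0.028 m and z of module in the frame of pad between 0.003 and 0.01 m and angle between module's own z axis and vertical below 0.08 rad and linear speed of module below 0.02 m/s and angular speed of module below 0.2 rad/s and x of spare in the frame of dock between -0.012 and 0.008 m); the robot touches nothing.
It fails at once if the finned module is moved more than 15 mm out of its bay while the isolator is not off (value of joint isolator below 1.2 rad and x of module in the frame of dock below -0.015 m).
It fails at once if the module with the fan grille is moved more than 20 mm (distance of spare from where it was at the start of the episode above 0.02 m).
It fails at once if the finned module is dropped: it moves faster than 0.45 m/s (a fall of about 10 mm) out of the dock with no finger on it (contact force between the fingers and module below 0.5 N and x of module in the frame of dock below -0.12 m and linear speed of module above 0.45 m/s).
It fails at once if another thing on the bench is moved more than 30 mm (distance of any of tin, bottle, vase, scraper, spool, caliper, fan from where it was at the start of the episode above 0.03 m).
It fails at once if the bottle or the vase is tipped (angle between any of bottle, vase's own z axis and vertical above 0.35 rad).
It also fails if it takes over 64 s, if anything falls off the work surface, if the arm or the gripper's body presses on something with over 40 N, if the wrist force passes 120 N, or if a joint passes its speed limit or range.

## Working session

There is one attempt and no reset: what is moved stays moved. The work goes in short steps, Python scripts to look and compute and a tool call to move; the robot and the scene stay as the last step left them, time stands still between calls to the robot, and variables do not carry over. Pictures are saved under pics/ and viewed, at most 10 in all, crops included, and the job is handed in when it is done.

Besides the shell and the picture viewer there is one more tool, called after ">>>" as name(argument=value, ...) on one line, values as JSON. arm_command: Moves the arm, as the interface text tells. Its arguments: {"type":"object","properties":{"plan":{"type":"array","items":{"type":"object","properties":{"dp":{"type":"array","items":{"type":"number"}},"spin":{"type":"number"}}}},"grip":{"type":"number"},"newtons":{"type":"number"}},"required":["plan"]}

```bash
mkdir -p pics
cat > h.py <<'E'
import numpy as np, cv2
from workcell import manip, viewer, finder
from scipy.spatial.transform import Rotation as Ro
def cam(name):
    p=viewer.camera_params(name)
    f=210/np.tan(np.radians(p["vertical_fov"])/2)
    if "R" in p: R,t=np.array(p["R"]),np.array(p["t"])
    else:
        o=manip.get_obs(); T=np.eye(4); T[:3,:3]=Ro.from_quat(o["ee_rot"]).as_matrix(); T[:3,3]=o["position"]
        W=np.linalg.inv(T@np.array(p["T_tool_cam"])); R,t=W[:3,:3],W[:3,3]
    return f,p["cx"],p["cy"],R,t
def px2w(c,u,v,z):
    f,cx,cy,R,t=c; d=R.T@np.array([(u-cx)/f,(v-cy)/f,1]); o=-R.T@t
    return o+d*(z-o[2])/d[2]
def w2px(c,X):
    f,cx,cy,R,t=c; q=R@np.array(X)+t; return q[:2]/q[2]*f+[cx,cy]
E
python3 - <<'E'
from h import *
for n in("top","side"):
    im=viewer.camera(n); cv2.imwrite(f"pics/{n}0.png",im)
for n in("dock","module","spare","ejector_a_tab","isolator_grip","tray","pad","fan","tin","bottle","vase","spool","scraper","caliper"):
    print(n,[(np.round(d["position"],3).tolist(),round(d["score"],2)) for d in finder.find_in("top",n)][:4])
o=manip.get_obs();print(o["position"],o["ee_rot"],o["clock"]);print(viewer.camera_params("wrist")); print(-cam("top")[3].T@cam("top")[4],-cam("side")[3].T@cam("side")[4])
E
```

```text
dock [([0.578, 0.27, 0.056], 0.93), ([0.493, -0.091, 0.118], 0.24)]
module [([0.427, 0.463, 0.043], 0.75), ([0.536, 0.217, 0.056], 0.6), ([0.34, 0.12, 0.049], 0.57)]
spare [([0.606, 0.199, 0.06], 0.83)]
ejector_a_tab [([0.352, 0.287, 0.062], 0.51), ([0.565, 0.29, 0.067], 0.45)]
isolator_grip [([0.352, 0.288, 0.068], 0.55), ([0.645, -0.151, 0.067], 0.2)]
tray [([0.45, -0.353, 0.006], 0.68), ([0.628, 0.274, 0.062], 0.38)]
pad [([0.461, -0.261, 0.011], 0.7), ([0.769, -0.125, 0.003], 0.63), ([0.351, 0.285, 0.066], 0.58)]
fan [([0.454, -0.37, 0.032], 0.66), ([0.35, 0.29, 0.064], 0.25)]
tin [([0.644, -0.152, 0.068], 0.91), ([0.605, 0.202, 0.06], 0.67)]
bottle [([0.753, 0.035, 0.122], 0.79), ([0.352, 0.288, 0.066], 0.74)]
vase [([0.493, -0.095, 0.118], 0.68), ([0.448, -0.349, 0.007], 0.19)]
spool [([0.687, -0.381, 0.067], 0.73), ([0.603, 0.202, 0.058], 0.68)]
scraper [([0.767, -0.124, 0.005], 0.9), ([0.628, 0.272, 0.061], 0.38)]
caliper [([0.754, 0.262, 0.01], 0.81)]
[0.27791988 0.55981449 0.40476495] [2.28364890e-01 9.73575612e-01 6.61949542e-05 1.29566737e-05] 0.8
{'vertical_fov': 59.04149890825855, 'cx': 283.1679217673815, 'cy': 214.66764243478215, 'T_tool_cam': array([[-5.15719101e-05, -9.61127258e-01, -2.76105761e-01,
         7.13345492e-02],
       [ 9.99999478e-01, -3.31284967e-04,  9.66423618e-04,
         6.98434251e-04],
       [-1.02032577e-03, -2.76105567e-01,  9.61126774e-01,
         3.11890392e-02],
       [ 0.00000000e+00,  0.00000000e+00,  0.00000000e+00,
         1.00000000e+00]])}
[0.40207238 0.04476355 1.24327659] [ 0.05566082 -0.54441274  0.56626656]
```

View pics/top0.png

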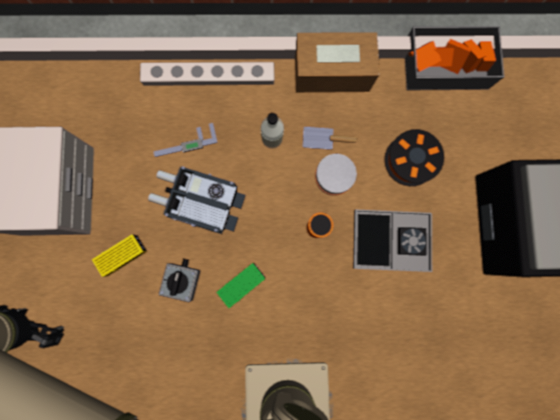

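View pics/side0.png

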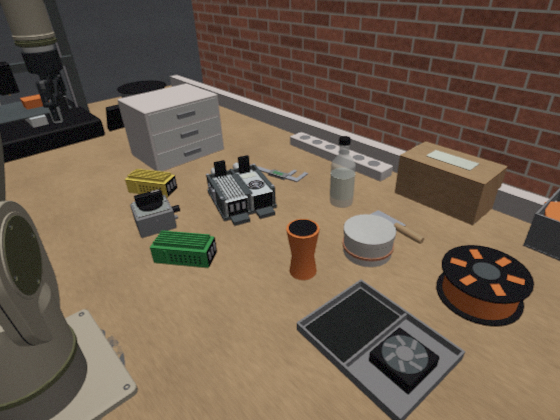

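Run:
```python
from h import *
im=cv2.imread("pics/top0.png")
cv2.imwrite("pics/crop0.png",cv2.resize(im[155:310,140:275],None,fx=5,fy=5,interpolation=cv2.INTER_CUBIC)[:,:])
cv2.imwrite("pics/crop0.png",cv2.resize(im[160:305,140:260],None,fx=4.1,fy=4.1,interpolation=cv2.INTER_CUBIC))
c=cam("top")
# tray corners: dark-pixel minAreaRect of pad
g=im[205:275,350:440]
m=(cv2.cvtColor(g,cv2.COLOR_BGR2GRAY)<45).astype(np.uint8)
n,l,s,ce=cv2.connectedComponentsWithStats(m)
for i in range(1,n):
    if s[i][4]>150:
        r=cv2.minAreaRect(np.argwhere(l==i)[:,::-1].astype(np.float32)); b=cv2.boxPoints(r)+[350,205]
        print(s[i],np.round([px2w(c,u,v,.01)[:2] for u,v in b],3).tolist(), np.round(px2w(c,r[0][0]+350,r[0][1]+205,.01),3))
```

```text
[   8   10   31   50 1505] [[0.531, -0.222], [0.53, -0.311], [0.386, -0.304], [0.388, -0.216]] [ 0.458 -0.263  0.01 ]
```

View pics/crop0.png

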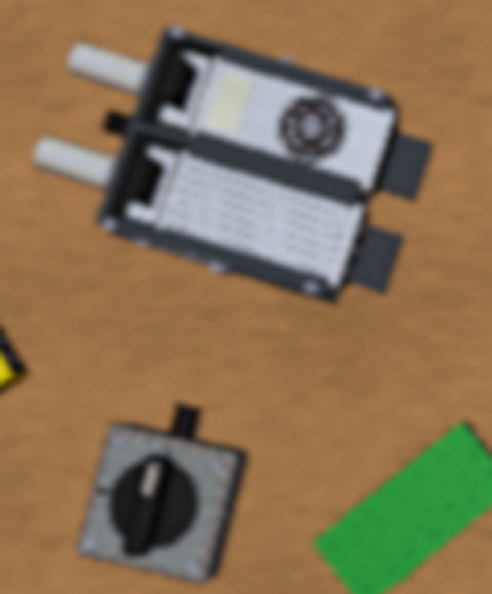

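The dock's mouths face roughly -y. The finned module is in the near bay (bay a, crop px 265,220), the grille module is in bay b, and the isolator knob is at crop (152,502) with its white line towards the gland.

```bash
cat >> h.py <<'E'
def w2tool(d):
    R=Ro.from_quat(manip.get_obs()["ee_rot"]).as_matrix(); return np.round(R.T@np.array(d)*1000,1)
def status():
    o=manip.get_obs(); R=Ro.from_quat(o["ee_rot"]).as_matrix()
    print("t",round(o["clock"],2),"pos",np.round(o["position"],4),"yaw_y",round(np.degrees(np.arctan2(R[1,1],R[0,1])),2),"tilt",np.round(R[:,2],3),"F",np.round(o["ft_force"],1),"w",round(o["grip_width"],3),"gf",np.round(o["grasp_force"],1)); return o
E
python3 - <<'E'
from h import *
c=cam("top"); P=lambda u,v,z:px2w(c,140+u/4.1,160+v/4.1,z)
for n,p in dict(rb=(172,30),fb=(395,100),fa=(338,298),ra=(103,222)).items(): print(n,np.round(P(*p,.064),3))
print("knob",P(152,502,.09),"line",P(152,465,.095),P(138,550,.095),"gland",P(186,415,.03),"hc",P(162,503,.06))
o=status(); print(w2tool(np.array([.352,.288,.40])-o["position"]))
E
```

```text
rb [0.67  0.284 0.064]
fb [0.619 0.131 0.064]
fa [0.483 0.171 0.064]
ra [0.538 0.33  0.064]
knob [0.35066312 0.28934495 0.09      ] line [0.37460985 0.28853232 0.095     ] [0.32051014 0.29695692 0.095     ] gland [0.4066547  0.27936606 0.03      ] hc [0.34851736 0.28905654 0.06      ]
t 0.8 pos [0.2779 0.5598 0.4048] yaw_y 63.6 tilt [ 0.  0. -1.] F [ 0.7  1.1 -0.1] w 1.002 gf 0.0
[-187.2 -210.5    4.7]
```

>>> arm_command(plan=[{"dp": [-31,-35,0]},{"dp": [-31,-35,0]},{"dp": [-31,-35,0]},{"dp": [-31,-35,0]},{"dp": [-31,-35,0]}])

```text
invalid input at $.plan[0]: expected keys dp, spin
```

>>> arm_command(plan=[{"dp": [-32,-35,0]},{"dp": [0,0,20],"spin": -0.11},{"dp": [0,0,20],"spin": -0.11},{"dp": [0,0,0]},{"dp": [0,0,0]}])

```text
invalid input at $.plan[0]: expected keys dp, spin
```

Run:
```python
from h import *
status(); c=cam("wrist"); im=viewer.camera("wrist"); cv2.imwrite("pics/w1.png",im)
print([(np.round(d["position"],4).tolist(),round(d["score"],2)) for d in finder.find_in("wrist","isolator_grip")])
print(w2px(c,[.3505,.289,.095]))
```

```text
t 0.8 pos [0.2779 0.5598 0.4048] yaw_y 63.6 tilt [ 0.  0. -1.] F [ 0.7  1.1 -0.1] w 1.002 gf 0.0
[]
[ 51.59955978 400.91135162]
```

View pics/w1.png

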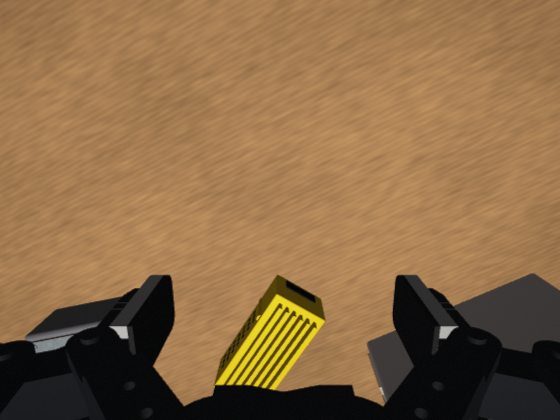

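The yellow look-alike shows between the fingers and the arm hasn't moved, because each row also needs a "spin" value.

>>> arm_command(plan=[{"dp": [-31,-35,0],"spin": 0},{"dp": [-31,-35,0],"spin": 0},{"dp": [-31,-35,0],"spin": 0},{"dp": [-31,-35,0],"spin": 0},{"dp": [-31,-35,0],"spin": 0}])

```text
clock: 1.4
position: [0.3391, 0.3322, 0.4048]
ee_rot: [0.228, 0.974, 0.0, 0.0]
ft_force: [0.5, -0.5, 0.4]
grip_width: 1.0
grasp_force: 0.0
```

>>> arm_command(plan=[{"dp": [-32,-35,0],"spin": 0},{"dp": [0,0,20],"spin": -0.11},{"dp": [0,0,20],"spin": -0.11},{"dp": [0,0,0],"spin": 0},{"dp": [0,0,0],"spin": 0}])

```text
clock: 1.9
position: [0.352, 0.2888, 0.3652]
ee_rot: [0.122, 0.993, -0.0, -0.0]
ft_force: [-0.2, 0.2, -0.2]
grip_width: 1.002
grasp_force: 0.0
```

Run:
```python
from h import *
status(); c=cam("wrist"); im=viewer.camera("wrist"); cv2.imwrite("pics/w2.png",im)
print([(np.round(d["position"],4).tolist(),round(d["score"],2)) for d in finder.find_in("wrist","isolator_grip")])
print(w2px(c,[.3505,.289,.095]))
```

```text
t 1.9 pos [0.352  0.2888 0.3652] yaw_y 76.04 tilt [-0. -0. -1.] F [-0.2  0.2 -0.2] w 1.002 gf 0.0
[([0.3455, 0.2969, 0.0641], 0.63)]
[281.20141507 216.03440141]
```

View pics/w2.png

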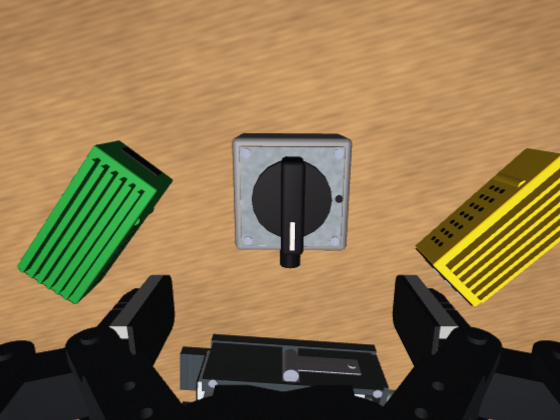

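The bar is upright in the image, from about (292,158) to (291,248), with the white line at its lower end. It is already aligned with the tool.

Run:
```python
from h import *
o=status(); c=cam("wrist")
a,b=px2w(c,292.5,158,.095),px2w(c,291,250,.095); m=(a+b)/2
h=np.array([px2w(c,u,v,.06) for u,v in((236,139),(350,137),(346,248),(236,248))]).mean(0)
print(a,b,m,h,np.linalg.norm(a-b)); print(w2tool(np.r_[m[:2],.244]-o["position"]),w2tool(np.r_[h[:2],.244]-o["position"]))
```

```text
t 2.0 pos [0.3522 0.289  0.3658] yaw_y 76.09 tilt [ 0.001  0.001 -1.   ] F [-0.1  0.6  0.2] w 1.003 gf 0.0
[0.3150906 0.3059653 0.095    ] [0.37647338 0.29014522 0.095     ] [0.34578199 0.29805526 0.095     ] [0.3470783  0.29880266 0.06      ] 0.06338864594360306
[  8.4   7.1 121.8] [  7.4   8.1 121.8]
```

>>> arm_command(plan=[{"dp": [4,4,20],"spin": 0},{"dp": [4,4,35],"spin": 0},{"dp": [0,0,35],"spin": 0},{"dp": [0,0,31],"spin": 0},{"dp": [0,0,0],"spin": 0}], grip=-0.2)

```text
clock: 2.5
position: [0.3452, 0.2977, 0.2412]
ee_rot: [0.121, 0.993, -0.002, -0.002]
ft_force: [0.4, -0.2, 0.2]
grip_width: 0.603
grasp_force: 0.0
```

>>> arm_command(plan=[{"dp": [0,0,0],"spin": 0},{"dp": [0,0,0],"spin": 0},{"dp": [0,0,0],"spin": 0},{"dp": [0,0,0],"spin": 0},{"dp": [0,0,0],"spin": 0}], grip=1, newtons=30)

```text
clock: 3.0
position: [0.3466, 0.297, 0.2456]
ee_rot: [0.121, 0.993, -0.001, -0.0]
ft_force: [-5.5, -12.8, 16.3]
grip_width: 0.179
grasp_force: 32.5
```

>>> arm_command(plan=[{"dp": [0,0,-4],"spin": 0},{"dp": [0,0,0],"spin": -0.15},{"dp": [0,0,0],"spin": -0.15},{"dp": [0,0,0],"spin": -0.15},{"dp": [0,0,0],"spin": -0.15}])

```text
clock: 3.5
position: [0.3464, 0.2957, 0.2469]
ee_rot: [-0.18, 0.984, -0.002, -0.001]
ft_force: [3.4, -11.9, -12.5]
grip_width: 0.18
grasp_force: 34.0
```

>>> arm_command(plan=[{"dp": [0,0,0],"spin": -0.15},{"dp": [0,0,0],"spin": -0.15},{"dp": [0,0,0],"spin": -0.15},{"dp": [0,0,0],"spin": -0.15},{"dp": [0,0,0],"spin": -0.15}])

```text
clock: 4.0
position: [0.3476, 0.2943, 0.247]
ee_rot: [-0.528, 0.849, -0.003, -0.002]
ft_force: [11.1, -18.2, -14.5]
grip_width: 0.179
grasp_force: 33.7
```

>>> arm_command(plan=[{"dp": [0,0,0],"spin": -0.15},{"dp": [0,0,0],"spin": -0.08},{"dp": [0,0,0],"spin": 0},{"dp": [0,0,0],"spin": 0},{"dp": [0,0,0],"spin": 0}])

```text
clock: 4.5
position: [0.3481, 0.294, 0.247]
ee_rot: [-0.619, 0.786, -0.003, -0.002]
ft_force: [13.0, -16.6, -15.3]
grip_width: 0.185
grasp_force: 33.9
```

```bash
python3 -c "
from h import *
o=status();print(o['torque'],o['joint_pos'])"
```

```text
t 4.5 pos [0.3481 0.294  0.247 ] yaw_y 166.42 tilt [ 0.001 -0.007 -1.   ] F [ 13.  -16.6 -15.3] w 0.185 gf 33.9
[-3.51339525 -2.71751784 -0.33164384] [-0.77649016  0.12737845 -0.02860681  2.06762972  0.010837    0.9508712
  2.09342384]
```

>>> arm_command(plan=[{"dp": [0,0,0],"spin": 0},{"dp": [0,0,0],"spin": 0},{"dp": [0,0,-40],"spin": 0},{"dp": [0,0,-45],"spin": 0},{"dp": [0,0,-45],"spin": 0}], grip=-0.2)

```text
clock: 5.0
position: [0.3456, 0.2986, 0.3806]
ee_rot: [-0.621, 0.784, 0.0, 0.001]
ft_force: [1.0, 0.2, 0.1]
grip_width: 0.601
grasp_force: 0.0
```

>>> arm_command(plan=[{"dp": [-10,-42,-5],"spin": 0},{"dp": [-10,-42,-5],"spin": 0},{"dp": [-10,-42,-5],"spin": 0},{"dp": [-10,-42,-5],"spin": 0},{"dp": [-10,-40,0],"spin": 0}], grip=1)

```text
clock: 5.5
position: [0.5617, 0.2997, 0.4001]
ee_rot: [-0.621, 0.784, 0.0, 0.002]
ft_force: [0.8, 0.2, 0.9]
grip_width: -0.003
grasp_force: 0.0
```

Run:
```python
from h import *
status(); c=cam("wrist"); im=viewer.camera("wrist"); cv2.imwrite("pics/w3.png",im)
for n in("ejector_a_tab","module","spare","dock"):print(n,[(np.round(d["position"],4).tolist(),round(d["score"],2)) for d in finder.find_in("wrist",n)])
print(c)
```

```text
t 5.5 pos [0.5617 0.2997 0.4001] yaw_y 166.79 tilt [ 0.003  0.002 -1.   ] F [0.8 0.2 0.9] w -0.003 gf 0.0
ejector_a_tab [([0.5642, 0.2964, 0.0733], 0.83)]
module [([0.5422, 0.2185, 0.0573], 0.68)]
spare [([0.6079, 0.2008, 0.0535], 0.72), ([0.5836, 0.2741, 0.0671], 0.63)]
dock [([0.5877, 0.2748, 0.0657], 0.75)]
(np.float64(370.8603081801176), 283.1679217673815, 214.66764243478215, array([[-0.97350916,  0.22863419, -0.00251568],
       [ 0.21880612,  0.93474237,  0.27996532],
       [ 0.06636116,  0.27199836, -0.96000682]]), array([ 0.47821457, -0.44002634,  0.25443275]))
```

View pics/w3.png

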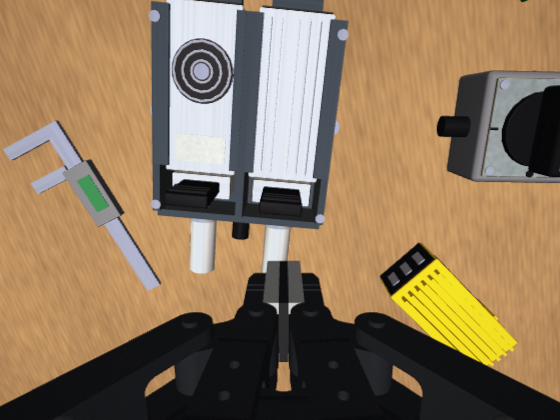

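The tab of ejector a is at px (262–302, 190–213). The wall screws are at (154,16), (343,35), (156,204) and (320,219), and the rear edge runs from (157,214) to (322,226).

Run:
```python
from h import *
c=cam("wrist"); print("cam",-c[3].T@c[4])
for n,(u,v,z) in dict(s1=(154,16,.064),s2=(343,35,.064),s3=(156,204,.064),s4=(320,219,.064),r1=(157,214,.058),r2=(322,226,.058),tabTL=(263,190,.104),tabTR=(298,189,.104),tabBL=(261,212,.104),tabBR=(301,214,.104),modRL=(254,177,.058),modRR=(309,179,.058),m2=(333,15,.058),m1=(262,10,.058)).items(): print(n,np.round(px2w(c,u,v,z)[:2],4))
im=cv2.imread("pics/w3.png"); cv2.imwrite("pics/w3c.png",cv2.resize(im[150:290,140:360],None,fx=3.5,fy=3.5,interpolation=cv2.INTER_CUBIC))
```

```text
cam [0.54264718 0.23289853 0.36710139]
s1 [0.6205 0.1482]
s2 [0.4874 0.1927]
s3 [0.6651 0.2847]
s4 [0.533  0.3293]
r1 [0.6695 0.2944]
r2 [0.5324 0.3378]
tabTL [0.5701 0.2856]
tabTR [0.5452 0.2907]
tabBL [0.5755 0.3013]
tabBR [0.5472 0.3096]
modRL [0.5795 0.2822]
modRR [0.5348 0.2945]
m2 [0.491  0.1767]
m1 [0.5421 0.1612]
```

View pics/w3c.png

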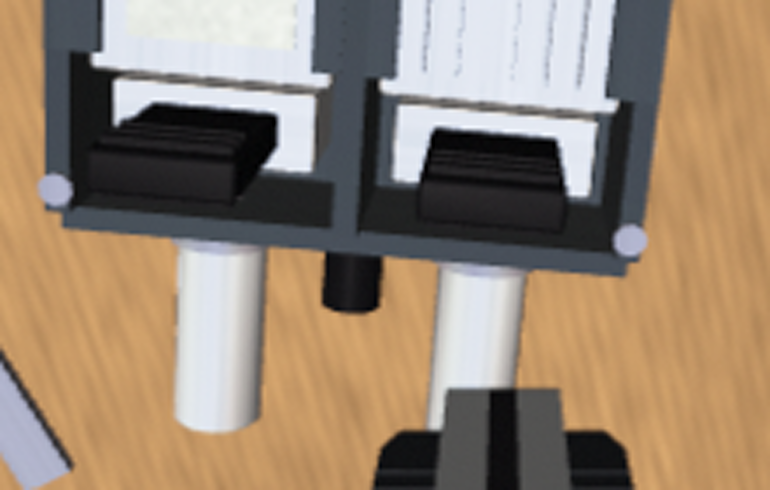

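>>> arm_command(plan=[{"dp": [0,0,0],"spin": 0.087},{"dp": [-15,1,30],"spin": 0},{"dp": [-15,2,40],"spin": 0},{"dp": [0,0,40],"spin": 0},{"dp": [0,0,0],"spin": 0}], grip=1)

```text
clock: 6.25
position: [0.5636, 0.329, 0.2831]
ee_rot: [-0.587, 0.81, 0.001, -0.004]
ft_force: [-0.5, 0.1, -0.6]
grip_width: -0.001
grasp_force: 0.0
```

```bash
cat >> h.py <<'E'
YAW=np.radians(71.8); O=np.array([.568,.2154]); DX=np.array([np.cos(YAW),np.sin(YAW)]); DY=np.array([-DX[1],DX[0]])
def dock(): p=manip.get_obs()["position"][:2]-O; return np.round([p@DX,p@DY],4)
E
python3 - <<'E'
from h import *
status(); print(dock()); cv2.imwrite("pics/w4.png",viewer.camera("wrist")); im=viewer.camera("top")
t=cv2.resize(im[160:310,140:260],None,fx=3.7,fy=3.7,interpolation=cv2.INTER_CUBIC)
w=cv2.imread("pics/w4.png")[:, :]; w=cv2.resize(w,(350,262)); out=np.zeros((t.shape[0],t.shape[1]+350,3),np.uint8); out[:,:t.shape[1]]=t; out[:262,t.shape[1]:]=w
cv2.imwrite("pics/m4.png",out)
E
```

```text
t 6.25 pos [0.5636 0.329  0.2831] yaw_y 161.89 tilt [-0.008 -0.004 -1.   ] F [-0.5  0.1 -0.6] w -0.001 gf 0.0
[0.1066 0.0396]
```

View pics/m4.png

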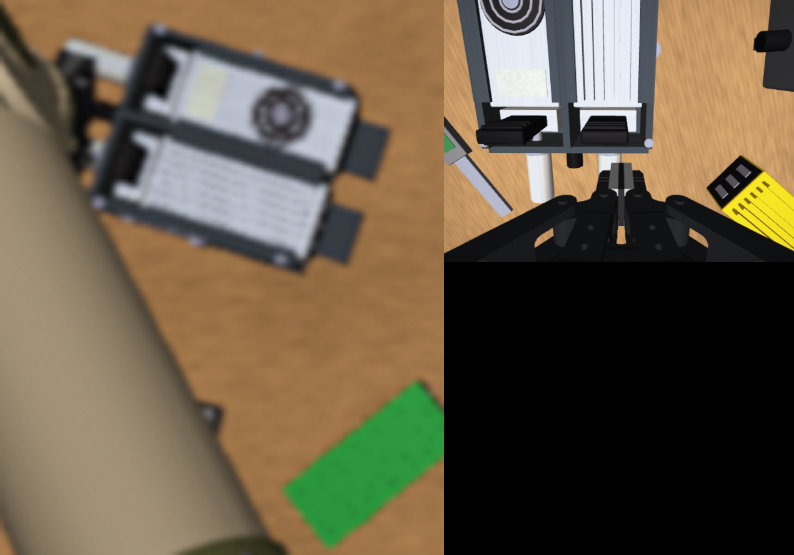

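The fingers stand behind tab a. The arm hides the isolator here, but w3 showed its bar lying crosswise, with no white line pointing at the gland, so it is off. Next I lower behind the tab and push.

>>> arm_command(plan=[{"dp": [-1,-4,20],"spin": 0},{"dp": [0,0,18],"spin": 0},{"dp": [0,0,0],"spin": 0},{"dp": [8,0,0],"spin": 0},{"dp": [8,0,0],"spin": 0}])

```text
clock: 6.85
position: [0.5661, 0.3133, 0.2525]
ee_rot: [-0.586, 0.81, 0.0, 0.002]
ft_force: [1.2, 6.3, 2.0]
grip_width: 0.001
grasp_force: 2.9
```

```bash
python3 -c "
from h import *
status();print(dock())"
```

```text
t 6.85 pos [0.5661 0.3133 0.2525] yaw_y 161.76 tilt [ 0.003  0.003 -1.   ] F [1.2 6.3 2. ] w 0.001 gf 2.9
[0.0924 0.0324]
```

>>> arm_command(plan=[{"dp": [8,0,1],"spin": 0},{"dp": [10,0,1],"spin": 0},{"dp": [10,0,1],"spin": 0},{"dp": [10,0,1],"spin": 0},{"dp": [8,0,0],"spin": 0}])

```text
clock: 7.35
position: [0.552, 0.2716, 0.2499]
ee_rot: [-0.587, 0.81, 0.001, 0.005]
ft_force: [2.0, 11.7, 6.7]
grip_width: 0.001
grasp_force: 5.8
```

```bash
python3 -c "
from h import *
status();print(dock())"
```

```text
t 7.35 pos [0.552  0.2716 0.2499] yaw_y 161.84 tilt [ 0.007  0.008 -1.   ] F [ 2.  11.7  6.7] w 0.001 gf 5.8
[0.0484 0.0327]
```

>>> arm_command(plan=[{"dp": [6,0,0],"spin": 0},{"dp": [5,0,0],"spin": 0},{"dp": [0,0,0],"spin": 0},{"dp": [0,0,0],"spin": 0}])

```text
clock: 7.75
position: [0.5486, 0.261, 0.2496]
ee_rot: [-0.587, 0.81, 0.001, 0.004]
ft_force: [1.2, 9.1, 7.5]
grip_width: 0.006
grasp_force: 4.6
```

>>> arm_command(plan=[{"dp": [3,0,0],"spin": 0},{"dp": [3,0,0],"spin": 0},{"dp": [0,0,0],"spin": 0},{"dp": [0,0,0],"spin": 0}])

```text
clock: 8.15
position: [0.5474, 0.2594, 0.2498]
ee_rot: [-0.588, 0.809, 0.002, 0.009]
ft_force: [15.5, 26.7, -6.5]
grip_width: -0.003
grasp_force: 15.1
```

```bash
python3 -c "
from h import *
status();print(dock())
viewer.camera('side')
print([(np.round(d['position'],4).tolist(),round(d['score'],2)) for d in finder.find_in('side','module')])"
```

```text
t 8.15 pos [0.5474 0.2594 0.2498] yaw_y 162.02 tilt [ 0.012  0.013 -1.   ] F [15.5 26.7 -6.5] w -0.003 gf 15.1
[0.0354 0.0334]
[([0.5089, 0.1304, 0.0582], 0.9), ([0.3249, 0.1029, 0.0479], 0.79), ([0.4237, 0.4416, 0.0423], 0.74)]
```

>>> arm_command(plan=[{"dp": [-15,0,0],"spin": 0},{"dp": [-20,0,0],"spin": 0},{"dp": [-20,0,0],"spin": 0},{"dp": [-20,0,0],"spin": 0},{"dp": [0,0,-30],"spin": 0}])

```text
clock: 8.75
position: [0.5681, 0.3262, 0.2734]
ee_rot: [-0.587, 0.81, 0.001, -0.002]
ft_force: [-0.5, -0.1, 0.0]
grip_width: 0.003
grasp_force: 0.0
```

>>> arm_command(plan=[{"dp": [0,0,-40],"spin": 0},{"dp": [40,0,-30],"spin": 0},{"dp": [45,0,0],"spin": 0},{"dp": [45,0,0],"spin": 0},{"dp": [40,0,0],"spin": 0}], grip=-1)

```text
clock: 9.25
position: [0.5153, 0.16, 0.3473]
ee_rot: [-0.585, 0.811, -0.0, 0.001]
ft_force: [-0.1, -0.0, 0.4]
grip_width: 0.851
grasp_force: 0.0
```

Run:
```python
from h import *
o=status(); print(dock()); c=cam("wrist"); im=viewer.camera("wrist"); cv2.imwrite("pics/w5.png",im)
print([(np.round(d["position"],4).tolist(),round(d["score"],2)) for d in finder.find_in("wrist","module")])
for x,y in((-.12,.064),(-.12,.006),(-.06,.064),(-.06,.006)): print(x,y,w2px(c,np.r_[O+x*DX+y*DY,.058]))
```

```text
t 9.25 pos [0.5153 0.16   0.3473] yaw_y 161.66 tilt [ 0.002  0.001 -1.   ] F [-0.1 -0.   0.4] w 0.851 gf 0.0
[-0.069   0.0327]
[([0.521, 0.1589, 0.0555], 0.9), ([0.4193, 0.4281, 0.0172], 0.6), ([0.3503, 0.1193, 0.0472], 0.55), ([0.5981, 0.1721, 0.0541], 0.48)]
-0.12 0.064 [327.96686604 134.78564665]
-0.12 0.006 [242.89538248 134.99334162]
-0.06 0.064 [325.39747368 219.04263311]
-0.06 0.006 [245.59966576 219.19197899]
```

View pics/w5.png

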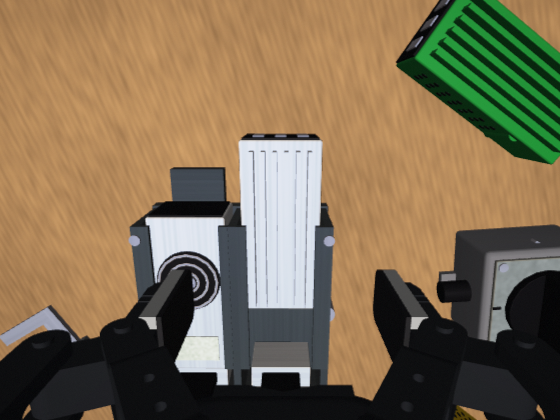

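The module front edge runs from (241,139) to (320,139), about 55 mm out and aligned with the tool. The ejector has returned.

>>> arm_command(plan=[{"dp": [8,-1,20],"spin": 0},{"dp": [7,0,40],"spin": 0},{"dp": [0,0,40],"spin": 0},{"dp": [0,0,40],"spin": 0},{"dp": [0,0,14],"spin": 0}], grip=-1)

```text
clock: 9.85
position: [0.5112, 0.1479, 0.1893]
ee_rot: [-0.586, 0.81, 0.001, -0.002]
ft_force: [-0.4, -0.8, 0.0]
grip_width: 0.999
grasp_force: 0.0
```

>>> arm_command(plan=[{"dp": [0,0,0],"spin": 0},{"dp": [0,0,0],"spin": 0},{"dp": [0,0,0],"spin": 0},{"dp": [0,0,0],"spin": 0},{"dp": [0,0,0],"spin": 0}], grip=1, newtons=80)

```text
clock: 10.35
position: [0.5135, 0.1487, 0.1941]
ee_rot: [-0.586, 0.81, -0.0, 0.002]
ft_force: [-1.8, -1.1, 8.2]
grip_width: 0.668
grasp_force: 86.7
```

```bash
python3 -c "
from h import *
status();print(dock())"
```

```text
t 10.35 pos [0.5135 0.1487 0.1941] yaw_y 161.73 tilt [ 0.003  0.001 -1.   ] F [-1.8 -1.1  8.2] w 0.668 gf 86.7
[-0.0804  0.0309]
```

>>> arm_command(plan=[{"dp": [12,0,0],"spin": 0},{"dp": [18,0,0],"spin": 0},{"dp": [20,0,0],"spin": 0},{"dp": [20,0,0],"spin": 0},{"dp": [15,0,0],"spin": 0}])

```text
clock: 10.85
position: [0.4865, 0.0677, 0.1936]
ee_rot: [-0.586, 0.81, -0.001, 0.002]
ft_force: [1.4, 2.6, 1.9]
grip_width: 0.665
grasp_force: 86.4
```

```bash
python3 -c "
from h import *
status();print(dock())"
```

```text
t 10.85 pos [0.4865 0.0677 0.1936] yaw_y 161.76 tilt [ 0.004  0.002 -1.   ] F [1.4 2.6 1.9] w 0.665 gf 86.4
[-0.1658  0.0313]
```

>>> arm_command(plan=[{"dp": [0,0,-8],"spin": 0},{"dp": [0,0,-15],"spin": 0},{"dp": [0,0,-30],"spin": 0},{"dp": [0,0,-35],"spin": 0},{"dp": [0,0,-35],"spin": 0}])

```text
clock: 11.35
position: [0.4855, 0.0684, 0.3166]
ee_rot: [-0.586, 0.81, 0.0, -0.0]
ft_force: [1.4, -0.5, -4.2]
grip_width: 0.668
grasp_force: 86.3
```

>>> arm_command(plan=[{"dp": [0,0,-30],"spin": 0.14},{"dp": [0,0,-20],"spin": 0.14},{"dp": [0,0,0],"spin": 0.14},{"dp": [0,0,0],"spin": 0.14},{"dp": [0,0,0],"spin": 0.14}])

```text
clock: 11.85
position: [0.4856, 0.0684, 0.3655]
ee_rot: [-0.27, 0.963, 0.0, 0.0]
ft_force: [-0.6, -0.7, -4.1]
grip_width: 0.664
grasp_force: 86.3
```

>>> arm_command(plan=[{"dp": [0,0,0],"spin": 0.14},{"dp": [0,0,0],"spin": 0.14},{"dp": [0,0,0],"spin": 0.14},{"dp": [0,0,0],"spin": 0.14},{"dp": [0,0,0],"spin": 0.03}])

```text
clock: 12.35
position: [0.4856, 0.0684, 0.3652]
ee_rot: [0.02, 1.0, 0.0, -0.0]
ft_force: [-0.4, 0.9, -4.8]
grip_width: 0.668
grasp_force: 86.3
```

Run:
```python
from h import *
o=status(); print(w2tool(np.array([.459,-.263,.365])-o["position"]))
im=viewer.camera("side"); print([(np.round(d['position'],4).tolist(),round(d['score'],2)) for d in finder.find_in('side','pad')])
```

```text
t 12.35 pos [0.4856 0.0684 0.3652] yaw_y 87.7 tilt [-0.  0. -1.] F [-0.4  0.9 -4.8] w 0.668 gf 86.3
[ 1.330e+01 -3.322e+02  1.000e-01]
[([0.4576, -0.2641, 0.0081], 0.88)]
```

>>> arm_command(plan=[{"dp": [3,-25,0],"spin": 0},{"dp": [6,-45,0],"spin": 0},{"dp": [6,-48,0],"spin": 0},{"dp": [6,-48,0],"spin": 0},{"dp": [6,-48,0],"spin": 0}])

```text
clock: 12.95
position: [0.4501, -0.1466, 0.3651]
ee_rot: [0.017, 1.0, 0.0, 0.0]
ft_force: [1.3, -0.2, -4.4]
grip_width: 0.667
grasp_force: 86.5
```

>>> arm_command(plan=[{"dp": [6,-48,0],"spin": 0},{"dp": [5,-45,0],"spin": 0},{"dp": [3,-25,10],"spin": 0},{"dp": [0,0,30],"spin": 0},{"dp": [0,0,30],"spin": 0}])

```text
clock: 13.45
position: [0.4323, -0.2633, 0.2945]
ee_rot: [0.018, 1.0, -0.0, 0.001]
ft_force: [0.6, 0.9, -3.9]
grip_width: 0.665
grasp_force: 86.7
```

>>> arm_command(plan=[{"dp": [0,0,30],"spin": 0},{"dp": [0,0,30],"spin": 0},{"dp": [0,0,15],"spin": 0},{"dp": [0,0,0],"spin": 0},{"dp": [0,0,0],"spin": 0}])

```text
clock: 13.95
position: [0.4327, -0.2625, 0.2203]
ee_rot: [0.018, 1.0, -0.0, 0.0]
ft_force: [0.9, 0.6, -3.2]
grip_width: 0.669
grasp_force: 86.4
```

Run:
```python
from h import *
o=status(); c=cam("side"); im=viewer.camera("side")
print([(np.round(d['position'],4).tolist(),round(d['score'],2)) for d in finder.find_in('side','module')])
R=Ro.from_quat(o["ee_rot"]).as_matrix(); ct=o["position"]+R@[-.028,0,.182-.046]; print("expected top centre",ct)
# overlay: expected module outline, pad outline
def box(cx,cy,z,yaw,l,w,col):
    d=np.array([np.cos(yaw),np.sin(yaw)]);n=np.array([-d[1],d[0]])
    q=[w2px(c,np.r_[np.array([cx,cy])+a*l/2*d+b*w/2*n,z])*4 for a,b in((1,1),(1,-1),(-1,-1),(-1,1))]
    cv2.polylines(im2,[(np.array(q)-[290*4,265*4]).astype(int)],True,col,1)
im2=cv2.resize(im[265:415,290:470],None,fx=4,fy=4,interpolation=cv2.INTER_CUBIC)
box(.458,-.263,.01,np.radians(-2.4),.15,.096,(0,255,255)); box(ct[0],ct[1],ct[2],np.radians(-2.4),.13,.058,(0,0,255))
cv2.imwrite("pics/s6.png",im2)
```

```text
t 13.95 pos [ 0.4327 -0.2625  0.2203] yaw_y 87.95 tilt [ 0. -0. -1.] F [ 0.9  0.6 -3.2] w 0.669 gf 86.4
[([0.4098, -0.2729, 0.0862], 0.8), ([0.4214, 0.443, 0.0434], 0.67)]
expected top centre [ 0.46070284 -0.26346314  0.08432969]
```

View pics/s6.png

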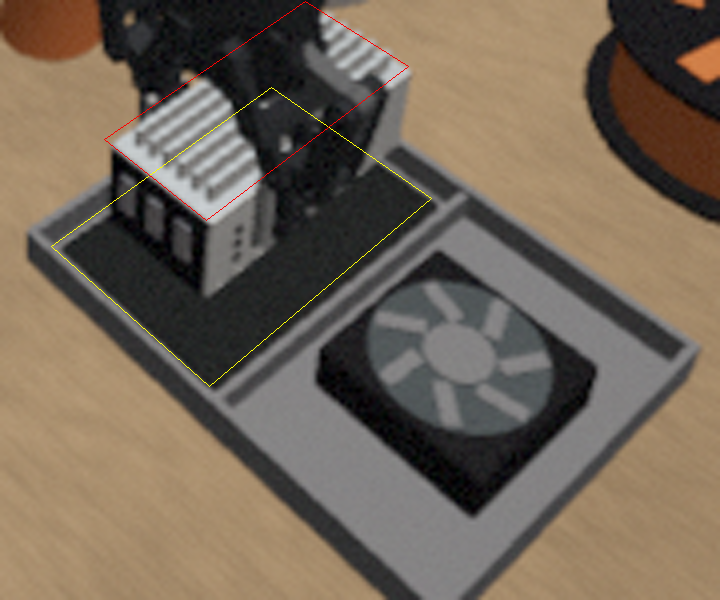

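The module matches the predicted outline (red) and sits level over the pad (yellow). I'll lower it gently.

>>> arm_command(plan=[{"dp": [0,0,10],"spin": 0},{"dp": [0,0,8],"spin": 0},{"dp": [0,0,4],"spin": 0},{"dp": [0,0,2],"spin": 0},{"dp": [0,0,0],"spin": 0}])

```text
clock: 14.55
position: [0.4323, -0.2624, 0.1953]
ee_rot: [0.019, 1.0, 0.0, -0.0]
ft_force: [0.2, 0.3, -2.9]
grip_width: 0.669
grasp_force: 86.6
```

>>> arm_command(plan=[{"dp": [0,0,2],"spin": 0},{"dp": [0,0,1],"spin": 0},{"dp": [0,0,0],"spin": 0}])

```text
clock: 14.85
position: [0.4323, -0.2624, 0.1926]
ee_rot: [0.019, 1.0, 0.0, -0.0]
ft_force: [-0.2, -0.8, -4.0]
grip_width: 0.67
grasp_force: 86.6
```

>>> arm_command(plan=[{"dp": [0,0,1],"spin": 0},{"dp": [0,0,0],"spin": 0}])

```text
clock: 15.05
position: [0.4324, -0.2625, 0.1921]
ee_rot: [0.019, 1.0, 0.0, 0.0]
ft_force: [-3.6, 2.7, 3.8]
grip_width: 0.665
grasp_force: 87.1
```

>>> arm_command(plan=[{"dp": [0,0,1],"spin": 0},{"dp": [0,0,0],"spin": 0}])

```text
clock: 15.25
position: [0.4324, -0.2626, 0.1921]
ee_rot: [0.019, 1.0, 0.0, 0.0]
ft_force: [-9.9, 6.5, 20.4]
grip_width: 0.67
grasp_force: 89.2
```

>>> arm_command(plan=[{"dp": [0,0,1],"spin": 0},{"dp": [0,0,0],"spin": 0}])

```text
clock: 15.45
position: [0.4324, -0.2627, 0.192]
ee_rot: [0.019, 1.0, 0.001, 0.0]
ft_force: [-16.1, 9.1, 36.7]
grip_width: 0.671
grasp_force: 91.2
```

>>> arm_command(plan=[{"dp": [0,0,-2.5],"spin": 0},{"dp": [0,0,0],"spin": 0}])

```text
clock: 15.65
position: [0.4326, -0.2625, 0.1925]
ee_rot: [0.019, 1.0, -0.0, 0.001]
ft_force: [-1.0, 0.6, -3.4]
grip_width: 0.668
grasp_force: 86.6
```

>>> arm_command(plan=[{"dp": [0,0,0],"spin": 0},{"dp": [0,0,0],"spin": 0},{"dp": [0,0,0],"spin": 0},{"dp": [0,0,0],"spin": 0}], grip=-0.68, newtons=20)

```text
clock: 16.05
position: [0.4324, -0.2625, 0.1922]
ee_rot: [0.019, 1.0, -0.0, 0.0]
ft_force: [-0.1, 0.8, -0.4]
grip_width: 0.839
grasp_force: 0.0
```

>>> arm_command(plan=[{"dp": [0,0,-10],"spin": 0},{"dp": [0,0,-25],"spin": 0},{"dp": [0,0,-40],"spin": 0},{"dp": [0,0,-45],"spin": 0},{"dp": [0,0,-45],"spin": 0}])

```text
clock: 16.55
position: [0.4318, -0.2625, 0.3596]
ee_rot: [0.019, 1.0, -0.0, 0.0]
ft_force: [-0.1, -0.3, 0.1]
grip_width: 0.838
grasp_force: 0.0
```

>>> arm_command(plan=[{"dp": [20,30,-10],"spin": 0},{"dp": [20,40,0],"spin": 0},{"dp": [0,45,0],"spin": 0},{"dp": [0,45,0],"spin": 0},{"dp": [0,0,0],"spin": 0}])

```text
clock: 17.05
position: [0.3984, -0.0962, 0.3681]
ee_rot: [0.015, 1.0, 0.0, 0.001]
ft_force: [-0.1, -0.9, 0.7]
grip_width: 0.842
grasp_force: 0.0
```

Run:
```python
from h import *
o=status(); c=cam("top"); im=viewer.camera("top"); cv2.imwrite("pics/t7.png",im)
for n in("module","spare","ejector_a_tab","isolator_grip","fan","vase","tin","caliper"): print(n,[(np.round(d['position'],4).tolist(),round(d['score'],2)) for d in finder.find_in('top',n)][:3])
# white line on isolator: bright pixels near knob
u,v=w2px(c,[.347,.298,.095]).astype(int); p=im[v-9:v+10,u-9:u+10].max(2); print(u,v); print(p[::2,::2])
```

```text
t 17.05 pos [ 0.3984 -0.0962  0.3681] yaw_y 88.22 tilt [ 0.001  0.001 -1.   ] F [-0.1 -0.9  0.7] w 0.842 gf 0.0
module [([0.4274, 0.4613, 0.0442], 0.9), ([0.4932, -0.2629, 0.0565], 0.8), ([0.3381, 0.1218, 0.0502], 0.65)]
spare [([0.6042, 0.2004, 0.0582], 0.71), ([0.6876, -0.3849, 0.0655], 0.63)]
ejector_a_tab [([0.5639, 0.2922, 0.0533], 0.49), ([0.3522, 0.2936, 0.0643], 0.47)]
isolator_grip [([0.3558, 0.2924, 0.0675], 0.92)]
fan [([0.4496, -0.3678, 0.0339], 0.8), ([0.3524, 0.2915, 0.0653], 0.6)]
vase [([0.4956, -0.0932, 0.1156], 0.86)]
tin [([0.643, -0.151, 0.0668], 0.96), ([0.4942, -0.2616, 0.054], 0.25)]
caliper [([0.7515, 0.2643, 0.0126], 0.77), ([0.3549, 0.2921, 0.0704], 0.23)]
173 284
[[117 129 118  61  29  29  31  32  32  30]
 [109  98  65  27  30  30  30  32  31  32]
 [ 52  41  23  15  15  17  23  27  30  32]
 [ 97 153 134 118  61  27  23  18  17  19]
 [ 58  51  86 114  70  30  31  31  30  29]
 [130  89  23  21  19  22  25  27  29  30]
 [130 107  39  28  28  27  28  23  23  22]
 [129 127  76  29  29  29  31  30  30  27]
 [130 132 123  72  35  27  28  28  29  44]
 [127 132 132 127 105  76  69  72  85 111]]
```

Run:
```python
from h import *
viewer.camera("side"); print([(np.round(d['position'],4).tolist(),round(d['score'],2)) for d in finder.find_in('side','module')])
im=cv2.imread("pics/t7.png"); c=cam("top"); g=im[205:275,350:388].min(2)
m=(g>110).astype(np.uint8); n,l,s,_=cv2.connectedComponentsWithStats(m); 
for i in range(1,n):
    if s[i][4]>100:
        r=cv2.minAreaRect(np.argwhere(l==i)[:,::-1].astype(np.float32)); print(s[i],np.round([px2w(c,u+350,v+205,.058)[:2] for u,v in cv2.boxPoints(r)],3).tolist())
```

```text
[([0.3265, 0.1035, 0.0457], 0.91), ([0.4215, 0.4437, 0.0396], 0.65)]
[ 17   8  21  25 418] [[0.532, -0.238], [0.53, -0.295], [0.462, -0.291], [0.463, -0.234]]
[  0  39  27  31 785] [[0.445, -0.185], [0.443, -0.259], [0.36, -0.255], [0.362, -0.182]]
[ 30  40   4  30 108] [[0.44, -0.27], [0.44, -0.279], [0.36, -0.274], [0.36, -0.266]]
```

```bash
python3 -c "
from h import *
print(manip.hand_in())"
```

```text
the job is handed in; nothing more can be done
None
```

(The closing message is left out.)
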